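# Press a bush home with locking pliers and release them

### The arm

A 7-joint arm with a two-finger parallel gripper is mounted at the origin on the work surface. World frame = base frame: x ahead of the robot, y to its left, z up, the work surface at z = 0. Lengths are in m, angles in rad, forces in N, time in s.
With the tool pointing down it reaches from about 0.4 to 0.85 m from the base axis. Payload 4.5 kg.
Tool frame: the origin (TCP) lies midway between the tips of the shut fingers; the grasp point (between the pads) lies 19 mm behind it; z points along the fingers, y is the line along which they close (so a half turn about z gives the same grasp; the last joint's range is limited). The gripper opens to 88 mm and grips with 3 to 60 N. Pads are 18 mm wide; open, the fingers measure 123 mm over their backs; the gripper's body (75 mm by 187 mm) begins 45 mm behind the grasp point.
Start: joints at [1.153, 0.689, -0.195, 1.565, 0.157, 0.902, -0.215], TCP at [0.273, -0.562, 0.239] pointing down, gripper open.
Joint ranges: [-3.01, 3.01], [-0.46, 2.08], [-1.47, 1.51], [0.13, 2.56], [-1, 4.14], [0.04, 2.09], [-2.66, 2.66]. Speed limits (rad/s): [2.57, 2.57, 3.14, 3.14, 3.14, 3.14, 3.14].

### API

Orientations are given as a unit quaternion [x, y, z, w].
In Python, from plant import r gives the robot as it stands.
- The arm moves only by the tool carry_out, never from a script. Its argument "plan" is a list of rows, each an object with "rot": the turn, a rotation vector about the tool's x, y, z in rad, a list of three; "xyz": the shift along the tool's x, y, z in m, a list of three; "grip": the closure in counts, from 0 (fully open) to 255 (shut). In form: [{"rot": [wx, wy, wz], "xyz": [dx, dy, dz], "grip": grip}, ...]. A call has 1 to 8 rows; each row is the pose to reach, as a shift and turn from the pose commanded when the call began, along the tool's axes at that moment; what a row does not reach only later rows make up. A row lasts 1/12 s, in which the tool goes at most 41.7 mm and 7.16 degrees, less where a joint would pass 70% of its speed; a pose out of reach is approached as far as the arm can. A call with a gripper value outside its range is refused whole. The fingers move at their own pace and stop on an object; "squeeze" is the grip in N (left out, the last holds). Time passes only in rows, so rows that repeat a pose let the fingers close. It gives the time, the measured TCP pose, the force, the opening and the grip force at its end, in the units of the state.
- r.get_state(): the state, without advancing time (a new reading comes with each control period).
- r.snapshot(name): name is "side" or "top" or "wrist"; returns the picture (400x640x3 uint8, red, green, blue); there is no depth.
- r.camera_params(name): a dict with "fx", "fy", "cx", "cy" (pixels), "position" and "attitude" of the camera in the world; the wrist camera has in their place "hand_eye" (4x4, takes a point from camera to tool coordinates, whose origin is the TCP and whose axes are the flange's). Camera axes: x right, y down, z forward; pixel columns grow to the right and rows downward; lengths in m; the calibration is good to about 2 mm. A picture is of the moment at which its call begins: read the wrist's pose just before it. camera_params takes no time and is no camera call.
- r.finish_job(): hands the job in; it is judged then, once.
The state is a dict: "clock": time; "q": joint angles; "qd": joint speeds; "joint_torque": joint torques, N m; "tool_pos": TCP position; "eef_rot": TCP orientation; "contact_force": force on the tool from outside, world axes, zero at the start; "moment": the same for the moment, N m; "opening": opening from 0.0 (shut) to 1.0 (fully open); "finger_force": force on a finger pad.
Only numpy, scipy, OpenCV 4.12 (cv2) and the standard library are available. Lean on these libraries where they do the work, as an engineer would, in place of code of your own. Each camera call takes 0.05 s, during which the arm holds its last target. There are 200 camera calls.

### The job

Press the brass bush fully home into the aluminium switch block with the bench-mounted locking pliers: squeeze the moving handle until they snap over centre, set the lock by pressing the handle onto its stop with 20 to 30 N for a moment (never load the pliers with more than 40 N), then let go completely so that they stay locked by themselves. Then open them wide again by pulling the red release lever, not by prying the handle, and leave the bush home. Leave the tools and parts around the pliers where they lie.

Things in the scene. Friction and masses are not known exactly. Their poses are not given: they have to be found in the camera images.
- clamp: Locking pliers, 260 mm long, lying level on a blue bench plate (12 mm thick, x -0.03 to 0.195, y -0.055 to 0.007). Origin on the bench under the middle of the handles; x runs from the handle ends to the jaws, y from the fixed to the moving handle, z up. Mid-plane 45 mm above the bench. The bench is free where y is above 0.08 and x below 0.06, and round the lever's tab.
- fixed_grip (a point): Middle of the fixed handle, a rigid steel bar 11 mm thick, 35 to 55 mm above the bench, which ends 34 mm farther towards -x of the clamp.
- handle_grip (a point): Point on the outer (+y of the clamp) face of the moving handle, 26 mm before its free end, at mid-height; the handle is 26 mm high (32 to 58 mm above the bench), black grip. Push it towards -y of the clamp to close; it swings 0.5 to 0.6 rad. A hidden adjustment shifts the stop by up to 14 mm either way here and the stroke (35 to 60 mm) differs too: the stop must be felt.
- lever_tab (a point): Centre of the red tab of the release lever, 20 to 50 mm beyond the free end of the moving handle: an upright plate 30 mm long (clamp x), 7 mm thick (clamp y), 28 to 62 mm above the bench; it moves with the handle. To release, push or pull it towards +y of the clamp, as if towards the moving handle and past it, by 20 to 50 mm; then handle and tab spring on to +y by themselves.
- toggle (a joint): Angle of the toggle link in the moving handle, rad: 0.4 to 0.65 at the start, over 0.3 is wide open, 0 at dead centre, -0.09 locked on the stop. The push at handle_grip rises to 8 to 20 N as the bush goes in and falls to nothing at dead centre; the last 5 to 8 mm snap over by themselves; then the stop is stiff (some 5 to 15 N per mm). Locked, it holds against a light pull of 1 or 2 N.
- release_lever (a joint): Turn of the release lever in the handle, rad: 0 at rest, up to 0.5 pulled. The first 0.17 (about 18 mm at the tab) is free play against a light spring of 1 or 2 N; then it works on the toggle with 2 to 6 N at the tab until the pliers spring open. It springs back when let go.
- bush (a joint): How far the brass bush (flange 20 mm across, 4 mm thick) stands out of the aluminium block in the jaws, m: starts at 0.003 to 0.0055; 0 is home with its flange on the block. The sprung pad on the moving jaw drives it; it stays where it is pushed.
- spare_bush_a: loose brass bush standing on its 20 mm flange, 16 mm high, beside the jaws; a bystander, origin at the centre of its underside
- spare_bush_b: second loose brass bush like it; a bystander, origin at the centre of its underside
- wrench_a: open-ended steel wrench, 170 mm; a bystander, origin at the centre of its underside
- wrench_b: open-ended steel wrench, 130 mm; a bystander, origin at the centre of its underside
- screwdriver: screwdriver; a bystander, origin at the centre of its underside
- brass_cover: shallow open brass cover, 80 x 50 x 14 mm; a bystander, origin at the centre of its underside
- gauge: round pressure gauge lying face up, 68 mm across, 23 mm high, with a brass fitting; a bystander, origin at the centre of its underside

How it is judged:
By the outcome, as a careful person would: the job done as asked, in the order asked, and still so for the second after the job is handed in, with the robot touching nothing.
It also fails if it takes over 67 s, if anything falls off the work surface, if the arm or the gripper's body presses on something with over 40 N, if the wrist force passes 120 N, or if a joint passes its speed limit or range.

## Working session

There is one attempt and no reset: what is moved stays moved. The work goes in short steps, Python scripts to look and compute and a tool call to move; the robot and the scene stay as the last step left them, time stands still between calls to the robot, and variables do not carry over. Pictures are saved under pics/ and viewed, at most 10 in all, crops included, and the job is handed in when it is done.

Besides the shell and the picture viewer there is one more tool, called after "Emit:" as name([rows], argument=value, ...), one row to a line, values as JSON. carry_out: Moves the arm, as the interface text tells. Its arguments: {"type":"object","properties":{"plan":{"type":"array"},"squeeze":{"type":"number"}},"required":["plan"]}

```bash
mkdir -p pics; python3 - <<'E'
from plant import r
import cv2
s=r.get_state();print(s)
for n in("side","top"):
    print(n,r.camera_params(n)); cv2.imwrite(f"pics/{n}0.png",r.snapshot(n)[:,:,::-1])
print(r.camera_params("wrist"))
E
```

```text
{'clock': 0.0, 'q': array([ 1.15279107,  0.6900207 , -0.19453674,  1.56636854,  0.15731253,
        0.90245379, -0.21511927]), 'qd': array([-0.00034305,  0.00072721,  0.00109177,  0.00055128, -0.0005722 ,
        0.00084926, -0.00011827]), 'joint_torque': array([ 5.68840751e-04, -5.27545631e+01, -1.26650602e+00, -1.53423446e+01,
       -5.25328028e-02,  6.56342876e-03,  1.58996613e-04]), 'tool_pos': array([ 0.27255654, -0.56173115,  0.23788115]), 'eef_rot': array([ 9.74581438e-01,  2.24031605e-01, -2.66407303e-04, -8.88817861e-04]), 'contact_force': array([-0.73098948,  0.84802771, -0.10959168]), 'moment': array([-0.03066372, -0.00532238, -0.01346752]), 'finger_force': 0.0, 'opening': 1.0002322178276402}
side {'fx': 465.3022524873478, 'fy': 465.3022524873478, 'cx': 319.83946048918233, 'cy': 194.6885545300533, 'position': array([0.43209193, 1.17564223, 0.89492235]), 'attitude': array([-0.04992973,  0.88565361, -0.46105991,  0.02341924])}
top {'fx': 369.1916825844878, 'fy': 369.1916825844878, 'cx': 319.36464432230935, 'cy': 193.10298151126904, 'position': array([ 0.35085452, -0.01085707,  1.28861574]), 'attitude': array([ 0.71386057, -0.69367866,  0.07203079, -0.06343945])}
{'fx': 286.2482047945301, 'fy': 286.2482047945301, 'cx': 314.84234636796134, 'cy': 200.59868270300979, 'hand_eye': array([[ 3.56993156e-04, -9.51118683e-01, -3.08825394e-01,
         8.16714360e-02],
       [ 9.99999936e-01,  3.32924378e-04,  1.30632190e-04,
        -4.30064438e-05],
       [-2.14312142e-05, -3.08825421e-01,  9.51118741e-01,
        -1.46722319e-01],
       [ 0.00000000e+00,  0.00000000e+00,  0.00000000e+00,
         1.00000000e+00]])}
```

View pics/top0.png

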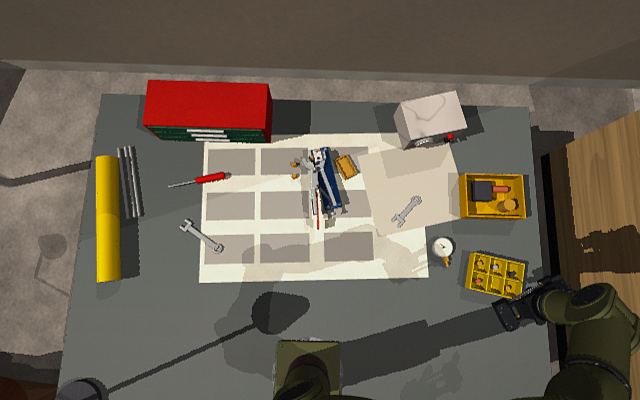

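View pics/side0.png

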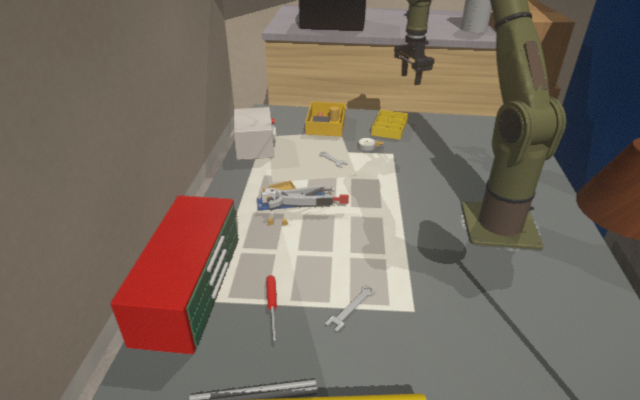

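The top view shows the pliers near (322,185), jaws up (+x) and handles pointing towards the robot. The red tab is near (318,222) and the bushes near (295,170). Next I'll enlarge both views.

```bash
python3 - <<'E'
import cv2
a=cv2.imread("pics/top0.png")[140:240,270:370]; b=cv2.imread("pics/side0.png")[170:240,245:365]
a=cv2.resize(a,(600,600),interpolation=cv2.INTER_CUBIC); cv2.imwrite("pics/topc.png",a)
cv2.imwrite("pics/sidec.png",cv2.resize(b,(780,455),interpolation=cv2.INTER_CUBIC))
E
```

```text
(no output)
```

View pics/topc.png

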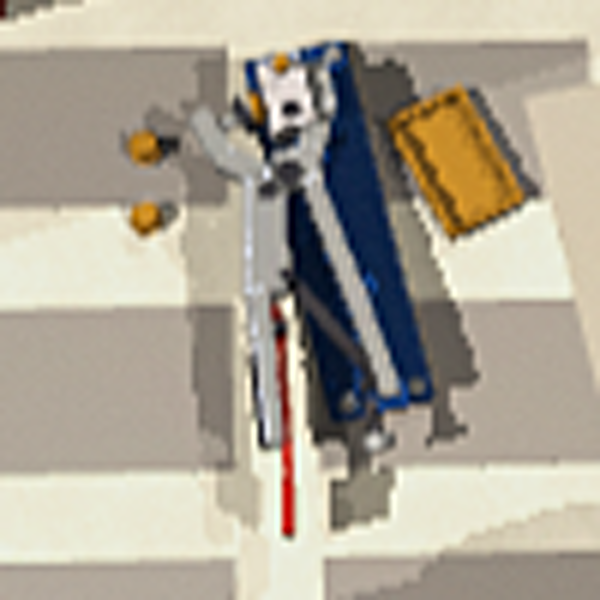

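View pics/sidec.png

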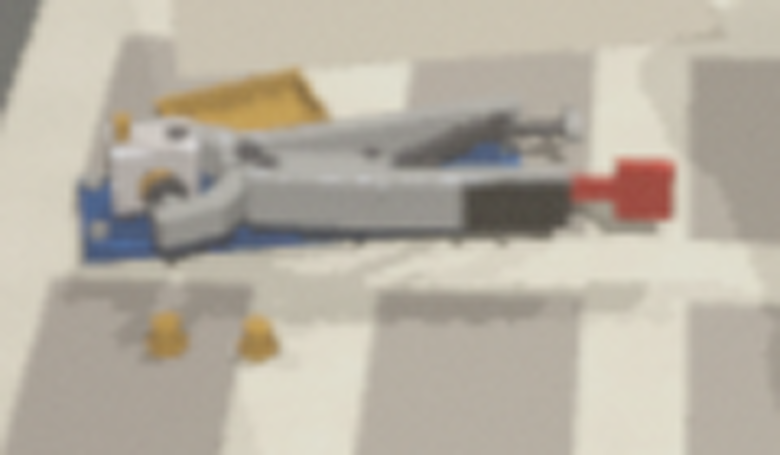

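```bash
cat >h.py <<'E'
import numpy as np
from plant import r
from scipy.spatial.transform import Rotation as R
def pt(n,u,v,z):
    c=r.camera_params(n);d=R.from_quat(c["attitude"]).apply([(u-c["cx"])/c["fx"],(v-c["cy"])/c["fy"],1]);p=np.array(c["position"])
    return p+d*(z-p[2])/d[2]
E
python3 - <<'E'
from h import *
T=lambda u,v,z:pt("top",270+u/6-.4,140+v/6-.4,z)
S=lambda u,v,z:pt("side",245+u/6.5-.4,170+v/6.5-.4,z)
P=np.array([T(248,58,.012),T(350,42,.012),T(435,400,.012),T(335,418,.012)])[:,:2]
C=np.array([[.195,.007],[.195,-.055],[-.03,-.055],[-.03,.007]])
A=P-P.mean(0);B=C-C.mean(0);th=np.arctan2((B[:,0]*A[:,1]-B[:,1]*A[:,0]).sum(),(A*B).sum())
M=np.array([[np.cos(th),-np.sin(th)],[np.sin(th),np.cos(th)]]);o=P.mean(0)-M@C.mean(0)
print("th",th,"o",o);print(((P-o)@M).round(4))
for n,p in dict(hend_out=T(262,445,.058),hend_in=T(282,443,.058),h_out_mid=T(250,300,.058),tab_end=T(288,535,.062),tab_top=T(286,490,.062),fix=T(395,395,.055),sp1=T(145,145,.016),sp2=T(145,215,.016),
  s_tab_ul=S(617,160,.062),s_tab_ur=S(672,160,.062),s_tab_br=S(670,220,.028),s_tab_bl=S(617,218,.028),s_hend_t=S(570,180,.058),s_hend_b=S(566,235,.032),s_black=S(465,183,.058)).items(): print(n,p.round(4),((p[:2]-o)@M).round(4))
s=r.get_state();print(R.from_quat(s["eef_rot"]).as_matrix().round(3))
E
```

```text
th 0.24955169263153215 o [ 0.57084369 -0.04393325]
[[ 0.1961  0.0075]
 [ 0.1927 -0.0547]
 [-0.0306 -0.0541]
 [-0.0282  0.0053]]
hend_out [ 0.5188 -0.004   0.058 ] [-0.0405  0.0515]
hend_in [ 0.5203 -0.0152  0.058 ] [-0.0419  0.0403]
h_out_mid [0.6014 0.0053 0.058 ] [0.0418 0.0401]
tab_end [ 0.4685 -0.02    0.062 ] [-0.0932  0.0485]
tab_top [ 0.4935 -0.0182  0.062 ] [-0.0686  0.0441]
fix [ 0.5499 -0.0781  0.055 ] [-0.0288 -0.028 ]
sp1 [0.702  0.0711 0.016 ] [0.1555 0.0791]
sp2 [0.6593 0.0694 0.016 ] [0.1137 0.0879]
s_tab_ul [ 0.4983 -0.0163  0.062 ] [-0.0634  0.0447]
s_tab_ur [ 0.4721 -0.0194  0.062 ] [-0.0897  0.0482]
s_tab_br [ 0.4715 -0.0171  0.028 ] [-0.0896  0.0506]
s_tab_bl [ 0.4973 -0.0157  0.028 ] [-0.0643  0.0455]
s_hend_t [ 0.5197 -0.0027  0.058 ] [-0.0393  0.0526]
s_hend_b [0.5203 0.0065 0.032 ] [-0.0365  0.0613]
s_black [0.5694 0.0056 0.058 ] [0.0108 0.0484]
[[ 0.9    0.437 -0.001]
 [ 0.437 -0.9    0.001]
 [-0.    -0.002 -1.   ]]
```

The plate corners fit the clamp frame to within 2 mm. The handle end and the tab also agree between the two views. I'll move to a point above the free area beside the handle, with tool x along clamp x and the fingers shut.

```bash
cat >>h.py <<'E'
TH=.2496;O=np.array([.5708,-.0439]);CM=np.array([[np.cos(TH),-np.sin(TH)],[np.sin(TH),np.cos(TH)]])
RT=np.array([[np.cos(TH),np.sin(TH),0],[np.sin(TH),-np.cos(TH),0],[0,0,-1]])
def go(cx,cy,z):
    s=r.get_state();R0=R.from_quat(s["eef_rot"]).as_matrix()
    w=np.r_[O+CM@[cx,cy],z]
    print("t",round(s["clock"],2),"rot",R.from_matrix(R0.T@RT).as_rotvec().round(4),"xyz",(R0.T@(w-s["tool_pos"])).round(4))
def st():
    s=r.get_state();p=CM.T@(s["tool_pos"][:2]-O);f=CM.T@s["contact_force"][:2]
    print("t",round(s["clock"],2),"clamp",p.round(4),"z",s["tool_pos"][2].round(4),"F",f.round(1),s["contact_force"][2].round(1),"open",s["opening"])
E
python3 -c "
from h import *
st();go(-.015,.11,.2)"
```

```text
t 0.1 clamp [-0.4169 -0.4282] z 0.238 F [-0.2  0.3] 0.0 open 1.0009038902138523
t 0.1 rot [-0.0016  0.0003  0.2023] xyz [ 0.5018 -0.4464  0.0386]
```

Emit:
carry_out([
  {"rot":[0,0,0.202],"xyz":[0.502,-0.446,0.038],"grip":255},
  {"rot":[0,0,0.202],"xyz":[0.502,-0.446,0.038],"grip":255},
  {"rot":[0,0,0.202],"xyz":[0.502,-0.446,0.038],"grip":255},
  {"rot":[0,0,0.202],"xyz":[0.502,-0.446,0.038],"grip":255},
  {"rot":[0,0,0.202],"xyz":[0.502,-0.446,0.038],"grip":255},
  {"rot":[0,0,0.202],"xyz":[0.502,-0.446,0.038],"grip":255},
  {"rot":[0,0,0.202],"xyz":[0.502,-0.446,0.038],"grip":255},
  {"rot":[0,0,0.202],"xyz":[0.502,-0.446,0.038],"grip":255},
], squeeze=20)

```text
clock: 0.77
tool_pos: [0.4004, -0.2529, 0.2197]
eef_rot: [0.992, 0.124, -0.0, -0.0]
contact_force: [0.7, -0.3, -0.2]
opening: 0.415
finger_force: 0.0
```

```bash
python3 -c "
from h import *
st();go(-.015,.11,.2)"
```

```text
t 0.77 clamp [-0.2168 -0.1604] z 0.2197 F [ 0.7 -0.4] -0.2 open 0.41494896623245076
t 0.77 rot [-0.0002  0.0002 -0.0001] xyz [ 0.2017 -0.2704  0.0197]
```

Emit:
carry_out([
  {"rot":[0,0,0],"xyz":[0.2,-0.27,0.02],"grip":255},
  {"rot":[0,0,0],"xyz":[0.2,-0.27,0.02],"grip":255},
  {"rot":[0,0,0],"xyz":[0.2,-0.27,0.02],"grip":255},
  {"rot":[0,0,0],"xyz":[0.2,-0.27,0.02],"grip":255},
  {"rot":[0,0,0],"xyz":[0.2,-0.27,0.02],"grip":255},
  {"rot":[0,0,0],"xyz":[0.2,-0.27,0.02],"grip":255},
  {"rot":[0,0,0],"xyz":[0.2,-0.27,0.02],"grip":255},
  {"rot":[0,0,0],"xyz":[0.2,-0.27,0.02],"grip":255},
])

```text
clock: 1.43
tool_pos: [0.5262, 0.0553, 0.1997]
eef_rot: [0.992, 0.125, -0.0, 0.0]
contact_force: [0.3, -0.0, 1.1]
opening: 0.007
finger_force: 0.0
```

Emit:
carry_out([
  {"rot":[0,0,0],"xyz":[0,0,0],"grip":255},
  {"rot":[0,0,0],"xyz":[0,0,0],"grip":255},
  {"rot":[0,0,0],"xyz":[0,0,0],"grip":255},
  {"rot":[0,0,0],"xyz":[0,0,0],"grip":255},
])

```text
clock: 1.77
tool_pos: [0.5253, 0.0512, 0.1999]
eef_rot: [0.992, 0.123, -0.001, 0.001]
contact_force: [-0.7, 0.1, -0.4]
opening: 0.001
finger_force: 0.0
```

```bash
python3 - <<'E'
from h import *
import cv2
st();go(-.015,.095,.03)
s=r.get_state();im=r.snapshot("wrist")[:,:,::-1];cv2.imwrite("pics/w1.png",im)
E
```

```text
t 1.77 clamp [-0.0206  0.1034] z 0.1999 F [-0.7  0.2] -0.4 open 0.0012297854649505123
t 1.77 rot [ 0.0011  0.0014 -0.0023] xyz [0.0058 0.0082 0.1699]
```

View pics/w1.png

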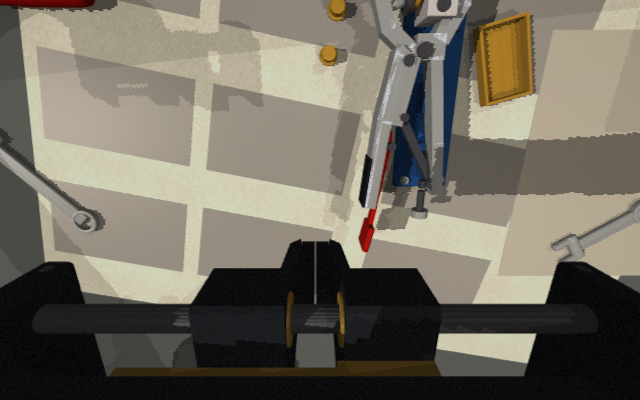

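The wrist view agrees with the map: handle end at (366,207), tab at (366,237), and the space on the left is free. I'll check those points by calculation and descend.

```bash
cat >>h.py <<'E'
def wpt(u,v,z,s):
    c=r.camera_params("wrist");H=c["hand_eye"];R0=R.from_quat(s["eef_rot"]).as_matrix()
    d=R0@H[:3,:3]@[(u-c["cx"])/c["fx"],(v-c["cy"])/c["fy"],1];p=s["tool_pos"]+R0@H[:3,3]
    w=p+d*(z-p[2])/d[2];return (CM.T@(w[:2]-O)).round(4)
E
python3 - <<'E'
from h import *
s=r.get_state()
for n,a in dict(hend_out_bot=(361,206,.032),hend_top_in=(377,208,.058),black_top=(372,155,.058),tab_end=(369,251,.062),tab_near=(374,223,.062),fixend=(432,188,.055),screw=(420,217,.05)).items(): print(n,wpt(*a,s))
E
```

```text
hend_out_bot [-0.048   0.0497]
hend_top_in [-0.0413  0.0369]
black_top [0.0155 0.0456]
tab_end [-0.0905  0.0434]
tab_near [-0.0569  0.0399]
fixend [-0.0201 -0.0205]
screw [-0.0549 -0.0134]
```

Emit:
carry_out([
  {"rot":[0,0,0],"xyz":[0.006,0,0.04],"grip":255},
  {"rot":[0,0,0],"xyz":[0.006,0,0.08],"grip":255},
  {"rot":[0,0,0],"xyz":[0.006,0,0.12],"grip":255},
  {"rot":[0,0,0],"xyz":[0.006,0,0.15],"grip":255},
  {"rot":[0,0,0],"xyz":[0.006,0,0.168],"grip":255},
  {"rot":[0,0,0],"xyz":[0.006,0,0.168],"grip":255},
  {"rot":[0,0,0],"xyz":[0.006,0,0.168],"grip":255},
])

```text
clock: 2.4
tool_pos: [0.5313, 0.0532, 0.0318]
eef_rot: [0.992, 0.124, -0.001, 0.0]
contact_force: [-0.2, 0.6, 0.1]
opening: 0.002
finger_force: 0.0
```

```bash
python3 -c "
from h import *
st()"
```

```text
t 2.4 clamp [-0.0143  0.1039] z 0.0318 F [-0.   0.6] 0.1 open 0.0015498279625665544
```

Emit:
carry_out([
  {"rot":[0,0,0],"xyz":[0,0.01,0],"grip":255},
  {"rot":[0,0,0],"xyz":[0,0.02,0],"grip":255},
  {"rot":[0,0,0],"xyz":[0,0.03,0],"grip":255},
  {"rot":[0,0,0],"xyz":[0,0.035,0],"grip":255},
  {"rot":[0,0,0],"xyz":[0,0.04,0],"grip":255},
  {"rot":[0,0,0],"xyz":[0,0.04,0],"grip":255},
])

```text
clock: 2.9
tool_pos: [0.5423, 0.0145, 0.0327]
eef_rot: [0.992, 0.124, 0.001, 0.0]
contact_force: [0.0, -0.0, 0.2]
opening: 0.004
finger_force: 0.0
```

Emit:
carry_out([
  {"rot":[0,0,0],"xyz":[0,0.004,0],"grip":255},
  {"rot":[0,0,0],"xyz":[0,0.008,0],"grip":255},
  {"rot":[0,0,0],"xyz":[0,0.01,0],"grip":255},
  {"rot":[0,0,0],"xyz":[0,0.01,0],"grip":255},
])

```text
clock: 3.23
tool_pos: [0.543, 0.0088, 0.0323]
eef_rot: [0.992, 0.126, -0.001, -0.002]
contact_force: [-4.3, 5.7, 6.0]
opening: -0.002
finger_force: 3.7
```

```bash
python3 -c "
from h import *
st()"
```

```text
t 3.23 clamp [-0.014   0.0579] z 0.0323 F [-2.8  6.6] 6.0 open -0.0016156500796351931
```

Emit:
carry_out([
  {"rot":[0,0,0],"xyz":[0,0.003,0],"grip":255},
  {"rot":[0,0,0],"xyz":[0,0.006,0],"grip":255},
  {"rot":[0,0,0],"xyz":[0,0.008,0],"grip":255},
  {"rot":[0,0,0],"xyz":[0,0.008,0],"grip":255},
])

```text
clock: 3.57
tool_pos: [0.5446, 0.0009, 0.0322]
eef_rot: [0.992, 0.126, -0.001, -0.001]
contact_force: [-3.2, 6.0, 4.3]
opening: 0.004
finger_force: 3.4
```

Emit:
carry_out([
  {"rot":[0,0,0],"xyz":[0,0.003,0],"grip":255},
  {"rot":[0,0,0],"xyz":[0,0.006,0],"grip":255},
  {"rot":[0,0,0],"xyz":[0,0.006,0],"grip":255},
])

```text
clock: 3.82
tool_pos: [0.5457, -0.005, 0.0321]
eef_rot: [0.992, 0.126, -0.002, -0.001]
contact_force: [-4.3, 5.6, 6.0]
opening: 0.004
finger_force: 3.8
```

```bash
python3 -c "
from h import *
st()"
```

```text
t 3.82 clamp [-0.0147  0.0438] z 0.0321 F [-2.8  6.5] 6.0 open 0.004161042621731712
```

Emit:
carry_out([
  {"rot":[0,0,0],"xyz":[0,0.003,0],"grip":255},
  {"rot":[0,0,0],"xyz":[0,0.006,0],"grip":255},
  {"rot":[0,0,0],"xyz":[0,0.006,0],"grip":255},
])

```text
clock: 4.07
tool_pos: [0.5474, -0.0119, 0.032]
eef_rot: [0.992, 0.125, -0.002, -0.001]
contact_force: [-3.9, 2.3, 3.5]
opening: 0.002
finger_force: 2.0
```

Emit:
carry_out([
  {"rot":[0,0,0],"xyz":[0,0.002,0],"grip":255},
  {"rot":[0,0,0],"xyz":[0,0.004,0],"grip":255},
  {"rot":[0,0,0],"xyz":[0,0.004,0],"grip":255},
])

```text
clock: 4.32
tool_pos: [0.5511, -0.0184, 0.0321]
eef_rot: [0.992, 0.124, 0.001, 0.001]
contact_force: [1.1, -0.5, 0.5]
opening: 0.005
finger_force: 0.0
```

```bash
python3 -c "
from h import *
st()"
```

```text
t 4.32 clamp [-0.0127  0.0295] z 0.0321 F [ 1.  -0.8] 0.5 open 0.0049311652421052945
```

The force fell to zero, so the toggle has snapped over. Next I'll feel for the stop in small steps.

Emit:
carry_out([
  {"rot":[0,0,0],"xyz":[0,0.001,0],"grip":255},
  {"rot":[0,0,0],"xyz":[0,0.002,0],"grip":255},
  {"rot":[0,0,0],"xyz":[0,0.002,0],"grip":255},
])

```text
clock: 4.57
tool_pos: [0.5512, -0.0197, 0.0321]
eef_rot: [0.992, 0.124, 0.0, 0.0]
contact_force: [-0.7, -0.3, 0.1]
opening: 0.004
finger_force: 0.0
```

```bash
python3 -c "
from h import *
st()"
```

```text
t 4.57 clamp [-0.013   0.0283] z 0.0321 F [-0.7 -0.1] 0.1 open 0.00403696408921153
```

Emit:
carry_out([
  {"rot":[0,0,0],"xyz":[0,0.001,0],"grip":255},
  {"rot":[0,0,0],"xyz":[0,0.002,0],"grip":255},
  {"rot":[0,0,0],"xyz":[0,0.002,0],"grip":255},
])

```text
clock: 4.82
tool_pos: [0.5513, -0.0211, 0.0321]
eef_rot: [0.992, 0.124, 0.0, 0.0]
contact_force: [-0.7, -0.5, 0.2]
opening: 0.004
finger_force: 0.1
```

Emit:
carry_out([
  {"rot":[0,0,0],"xyz":[0,0.001,0],"grip":255},
  {"rot":[0,0,0],"xyz":[0,0.002,0],"grip":255},
  {"rot":[0,0,0],"xyz":[0,0.002,0],"grip":255},
])

```text
clock: 5.07
tool_pos: [0.5515, -0.0215, 0.032]
eef_rot: [0.992, 0.125, -0.0, -0.001]
contact_force: [-0.7, 2.9, 0.1]
opening: 0.004
finger_force: 1.7
```

```bash
python3 -c "
from h import *
st()"
```

```text
t 5.07 clamp [-0.0132  0.0265] z 0.032 F [-0.   2.9] 0.1 open 0.003587626003074535
```

Emit:
carry_out([
  {"rot":[0,0,0],"xyz":[0,0.001,0],"grip":255},
  {"rot":[0,0,0],"xyz":[0,0.002,0],"grip":255},
  {"rot":[0,0,0],"xyz":[0,0.002,0],"grip":255},
])

```text
clock: 5.32
tool_pos: [0.5515, -0.0217, 0.032]
eef_rot: [0.992, 0.126, -0.0, -0.002]
contact_force: [-2.0, 7.0, 0.5]
opening: 0.008
finger_force: 3.6
```

Emit:
carry_out([
  {"rot":[0,0,0],"xyz":[0,0.001,0],"grip":255},
  {"rot":[0,0,0],"xyz":[0,0.001,0],"grip":255},
  {"rot":[0,0,0],"xyz":[0,0.001,0],"grip":255},
])

```text
clock: 5.57
tool_pos: [0.5516, -0.0218, 0.032]
eef_rot: [0.992, 0.126, -0.0, -0.002]
contact_force: [-1.4, 9.1, 2.2]
opening: 0.007
finger_force: 4.5
```

```bash
python3 -c "
from h import *
st()"
```

```text
t 5.57 clamp [-0.0132  0.0262] z 0.032 F [0.9 9.1] 2.2 open 0.007323200762937558
```

Emit:
carry_out([
  {"rot":[0,0,0],"xyz":[0,0.001,0],"grip":255},
  {"rot":[0,0,0],"xyz":[0,0.002,0],"grip":255},
  {"rot":[0,0,0],"xyz":[0,0.003,0],"grip":255},
  {"rot":[0,0,0],"xyz":[0,0.004,0],"grip":255},
  {"rot":[0,0,0],"xyz":[0,0.004,0],"grip":255},
])

```text
clock: 5.98
tool_pos: [0.5516, -0.022, 0.032]
eef_rot: [0.992, 0.128, -0.001, -0.004]
contact_force: [-4.4, 16.3, 3.8]
opening: 0.003
finger_force: 7.9
```

Emit:
carry_out([
  {"rot":[0,0,0],"xyz":[0,0.001,0],"grip":255},
  {"rot":[0,0,0],"xyz":[0,0.002,0],"grip":255},
  {"rot":[0,0,0],"xyz":[0,0.002,0],"grip":255},
])

```text
clock: 6.23
tool_pos: [0.5517, -0.0221, 0.032]
eef_rot: [0.992, 0.129, -0.001, -0.005]
contact_force: [-5.9, 19.3, 5.7]
opening: 0.005
finger_force: 9.6
```

```bash
python3 -c "
from h import *
st()"
```

```text
t 6.23 clamp [-0.0132  0.0258] z 0.032 F [-0.9 20.2] 5.7 open 0.004925555243496431
```

Emit:
carry_out([
  {"rot":[0,0,0],"xyz":[0,0.001,0],"grip":255},
  {"rot":[0,0,0],"xyz":[0,0.002,0],"grip":255},
  {"rot":[0,0,0],"xyz":[0,0.003,0],"grip":255},
  {"rot":[0,0,0],"xyz":[0,0.003,0],"grip":255},
])

```text
clock: 6.57
tool_pos: [0.5516, -0.0223, 0.032]
eef_rot: [0.991, 0.13, -0.002, -0.007]
contact_force: [-7.5, 22.9, 6.7]
opening: 0.003
finger_force: 12.2
```

Emit:
carry_out([
  {"rot":[0,0,0],"xyz":[0,0,0],"grip":255},
  {"rot":[0,0,0],"xyz":[0,0,0],"grip":255},
  {"rot":[0,0,0],"xyz":[0,0,0],"grip":255},
  {"rot":[0,0,0],"xyz":[0,0,0],"grip":255},
])

```text
clock: 6.9
tool_pos: [0.5516, -0.0223, 0.032]
eef_rot: [0.991, 0.13, -0.002, -0.007]
contact_force: [-6.5, 23.2, 7.0]
opening: 0.006
finger_force: 12.2
```

```bash
python3 -c "
from h import *
st()"
```

```text
t 6.9 clamp [-0.0133  0.0257] z 0.032 F [-0.6 24.1] 7.0 open 0.005727403826553029
```

The handle was held on its stop at about 24 N. Now I'll let go and back away.

Emit:
carry_out([
  {"rot":[0,0,0],"xyz":[0,-0.004,0],"grip":255},
  {"rot":[0,0,0],"xyz":[0,-0.008,0],"grip":255},
  {"rot":[0,0,0],"xyz":[0,-0.013,0],"grip":255},
  {"rot":[0,0,0],"xyz":[0,-0.02,0],"grip":255},
  {"rot":[0,0,0],"xyz":[0,-0.04,0],"grip":255},
  {"rot":[0,0,0],"xyz":[0,-0.07,0],"grip":255},
  {"rot":[0,0,0],"xyz":[0,-0.09,0],"grip":255},
  {"rot":[0,0,0],"xyz":[0,-0.09,0],"grip":255},
])

```text
clock: 7.57
tool_pos: [0.5314, 0.0578, 0.032]
eef_rot: [0.992, 0.128, -0.0, -0.001]
contact_force: [0.5, 0.3, 0.4]
opening: 0.004
finger_force: 0.0
```

Emit:
carry_out([
  {"rot":[0,0,0],"xyz":[0,0,-0.04],"grip":255},
  {"rot":[0,0,0],"xyz":[0,0,-0.08],"grip":255},
  {"rot":[0,0,0],"xyz":[-0.02,0,-0.12],"grip":255},
  {"rot":[0,0,0],"xyz":[-0.05,0,-0.16],"grip":255},
  {"rot":[0,0,0],"xyz":[-0.06,0,-0.17],"grip":255},
  {"rot":[0,0,0],"xyz":[-0.06,0,-0.17],"grip":255},
  {"rot":[0,0,0],"xyz":[-0.06,0,-0.17],"grip":255},
])

```text
clock: 8.15
tool_pos: [0.4749, 0.0364, 0.2031]
eef_rot: [0.992, 0.123, 0.001, 0.001]
contact_force: [-0.6, 0.6, 0.8]
opening: 0.004
finger_force: 0.0
```

```bash
python3 - <<'E'
from h import *
import cv2
st()
s=r.get_state();im=r.snapshot("wrist")[:,:,::-1];cv2.imwrite("pics/w2.png",im)
cv2.imwrite("pics/w2c.png",cv2.resize(im[0:260,280:520],(552,598),interpolation=cv2.INTER_CUBIC))
np.savez("w2.npz",tool_pos=s["tool_pos"],eef_rot=s["eef_rot"])
E
```

```text
t 8.15 clamp [-0.0731  0.1015] z 0.2031 F [-0.4  0.8] 0.8 open 0.0037503976167187272
```

View pics/w2c.png

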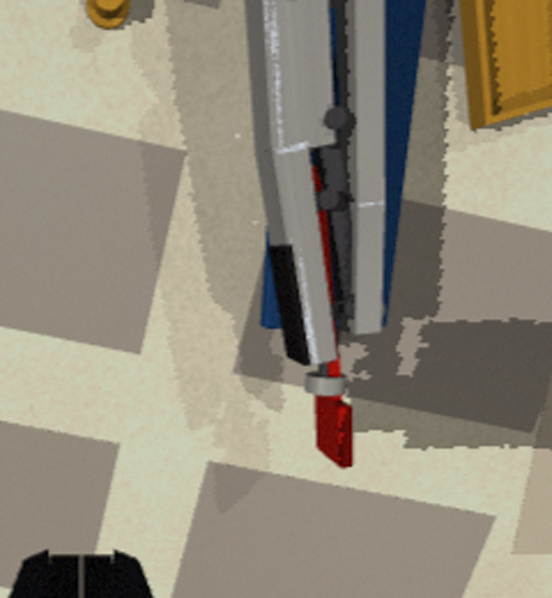

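The handle stays closed and locked. The tab's top edge runs from (343,402) to (350,465) in the crop, and the adjusting knob at (327,383) sits right next to it.

```bash
python3 - <<'E'
from h import *
s=np.load("w2.npz")
W=lambda u,v,z:wpt(280+u/2.3-.3,v/2.3-.3,z,s)
print("tab top near L/R",W(334,395,.062),W(350,403,.062),"far",W(340,466,.062),W(351,466,.062),"botL",W(317,452,.028),W(317,398,.028))
print("knob",W(307,383,.05),W(346,383,.05),W(327,395,.045),"fix end",W(355,333,.055),W(383,330,.055),"hend",W(320,362,.058))
E
```

```text
tab top near L/R [-0.0535 -0.0112] [-0.0571 -0.0187] far [-0.0868 -0.0178] [-0.0868 -0.0229] botL [-0.0904 -0.0192] [-0.0622 -0.0162]
knob [-0.0504 -0.0028] [-0.0504 -0.0208] [-0.0571 -0.0145] fix end [-0.027 -0.02 ] [-0.0258 -0.0322] hend [-0.0394 -0.0048]
```

Emit:
carry_out([
  {"rot":[0,0,0],"xyz":[-0.005,0.04,0],"grip":255},
  {"rot":[0,0,0],"xyz":[-0.005,0.08,0],"grip":255},
  {"rot":[0,0,0],"xyz":[-0.005,0.12,0],"grip":255},
  {"rot":[0,0,0],"xyz":[-0.005,0.155,0],"grip":255},
  {"rot":[0,0,0],"xyz":[-0.005,0.17,0],"grip":255},
  {"rot":[0,0,0],"xyz":[-0.005,0.17,0],"grip":255},
  {"rot":[0,0,0],"xyz":[-0.005,0.17,0],"grip":255},
])

```text
clock: 8.78
tool_pos: [0.5115, -0.129, 0.2003]
eef_rot: [0.992, 0.123, -0.001, -0.0]
contact_force: [-0.2, 0.6, 0.7]
opening: 0.005
finger_force: 0.0
```

```bash
python3 - <<'E'
from h import *
st();go(-.078,-.068,.03)
E
```

```text
t 8.78 clamp [-0.0785 -0.0678] z 0.2003 F [-0.   0.6] 0.7 open 0.004565821294659204
t 8.78 rot [-0.0008  0.0018 -0.0023] xyz [0.0008 0.0003 0.1703]
```

Emit:
carry_out([
  {"rot":[0,0,0],"xyz":[0,0,0.04],"grip":255},
  {"rot":[0,0,0],"xyz":[0,0,0.08],"grip":255},
  {"rot":[0,0,0],"xyz":[0,0,0.12],"grip":255},
  {"rot":[0,0,0],"xyz":[0,0,0.15],"grip":255},
  {"rot":[0,0,0],"xyz":[0,0,0.17],"grip":255},
  {"rot":[0,0,0],"xyz":[0,0,0.17],"grip":255},
  {"rot":[0,0,0],"xyz":[0,0,0.17],"grip":255},
])

```text
clock: 9.37
tool_pos: [0.5107, -0.1261, 0.0309]
eef_rot: [0.992, 0.126, -0.001, -0.001]
contact_force: [0.7, 0.7, 0.5]
opening: 0.005
finger_force: 0.0
```

Emit:
carry_out([
  {"rot":[0,0,0],"xyz":[0,-0.006,0],"grip":255},
  {"rot":[0,0,0],"xyz":[0,-0.012,0],"grip":255},
  {"rot":[0,0,0],"xyz":[0,-0.018,0],"grip":255},
  {"rot":[0,0,0],"xyz":[0,-0.024,0],"grip":255},
  {"rot":[0,0,0],"xyz":[0,-0.03,0],"grip":255},
  {"rot":[0,0,0],"xyz":[0,-0.03,0],"grip":255},
])

```text
clock: 9.87
tool_pos: [0.5038, -0.0973, 0.0326]
eef_rot: [0.992, 0.126, 0.0, -0.0]
contact_force: [-0.1, -0.3, 0.6]
opening: 0.005
finger_force: 0.4
```

```bash
python3 -c "
from h import *
st()"
```

```text
t 9.87 clamp [-0.0781 -0.0352] z 0.0326 F [-0.1 -0.3] 0.6 open 0.004707582770479927
```

Emit:
carry_out([
  {"rot":[0,0,0],"xyz":[0,-0.004,0],"grip":255},
  {"rot":[0,0,0],"xyz":[0,-0.008,0],"grip":255},
  {"rot":[0,0,0],"xyz":[0,-0.012,0],"grip":255},
  {"rot":[0,0,0],"xyz":[0,-0.012,0],"grip":255},
])

```text
clock: 10.2
tool_pos: [0.5005, -0.0865, 0.032]
eef_rot: [0.992, 0.125, -0.0, -0.0]
contact_force: [-1.1, -1.3, 0.5]
opening: 0.004
finger_force: 0.6
```

Emit:
carry_out([
  {"rot":[0,0,0],"xyz":[0,-0.004,0],"grip":255},
  {"rot":[0,0,0],"xyz":[0,-0.006,0],"grip":255},
  {"rot":[0,0,0],"xyz":[0,-0.006,0],"grip":255},
])

```text
clock: 10.45
tool_pos: [0.4991, -0.081, 0.032]
eef_rot: [0.992, 0.125, -0.0, -0.0]
contact_force: [-1.1, -1.0, -0.4]
opening: 0.007
finger_force: 0.7
```

Emit:
carry_out([
  {"rot":[0,0,0],"xyz":[0,-0.004,0],"grip":255},
  {"rot":[0,0,0],"xyz":[0,-0.006,0],"grip":255},
  {"rot":[0,0,0],"xyz":[0,-0.006,0],"grip":255},
])

```text
clock: 10.7
tool_pos: [0.4976, -0.0753, 0.032]
eef_rot: [0.992, 0.125, -0.0, -0.0]
contact_force: [-1.2, -1.3, 0.5]
opening: 0.005
finger_force: 1.2
```

```bash
python3 -c "
from h import *
st()"
```

```text
t 10.7 clamp [-0.0787 -0.0123] z 0.032 F [-1.5 -1. ] 0.5 open 0.005177547725641513
```

Emit:
carry_out([
  {"rot":[0,0,0],"xyz":[0,-0.004,0],"grip":255},
  {"rot":[0,0,0],"xyz":[0,-0.006,0],"grip":255},
  {"rot":[0,0,0],"xyz":[0,-0.006,0],"grip":255},
])

```text
clock: 10.95
tool_pos: [0.4963, -0.0689, 0.032]
eef_rot: [0.992, 0.125, -0.0, -0.0]
contact_force: [-0.3, 0.2, -0.6]
opening: 0.004
finger_force: 0.5
```

Emit:
carry_out([
  {"rot":[0,0,0],"xyz":[0,-0.004,0],"grip":255},
  {"rot":[0,0,0],"xyz":[0,-0.006,0],"grip":255},
  {"rot":[0,0,0],"xyz":[0,-0.006,0],"grip":255},
])

```text
clock: 11.2
tool_pos: [0.4955, -0.0627, 0.0321]
eef_rot: [0.992, 0.125, 0.0, -0.001]
contact_force: [0.8, 0.5, -0.2]
opening: 0.002
finger_force: 0.0
```

```bash
python3 -c "
from h import *
st()"
```

```text
t 11.2 clamp [-0.0777  0.0004] z 0.0321 F [0.9 0.2] -0.2 open 0.0020331624673401156
```

The force has gone, so the pliers have probably sprung open. I'll back off, lift and look.

Emit:
carry_out([
  {"rot":[0,0,0],"xyz":[0,0.015,0],"grip":255},
  {"rot":[0,0,0],"xyz":[0,0.03,0],"grip":255},
  {"rot":[0,0,0],"xyz":[0,0.03,0],"grip":255},
  {"rot":[0,0,0],"xyz":[0,0.03,-0.04],"grip":255},
  {"rot":[0,0,0],"xyz":[0,0.03,-0.08],"grip":255},
  {"rot":[0,0,0],"xyz":[0,0.03,-0.12],"grip":255},
  {"rot":[0,0,0],"xyz":[0,0.03,-0.15],"grip":255},
  {"rot":[0,0,0],"xyz":[0,0.03,-0.15],"grip":255},
])

```text
clock: 11.87
tool_pos: [0.5058, -0.0926, 0.1874]
eef_rot: [0.992, 0.125, 0.005, 0.001]
contact_force: [1.0, 0.9, -0.0]
opening: 0.005
finger_force: 0.0
```

```bash
python3 - <<'E'
from h import *
import cv2
st()
im=r.snapshot("wrist")[:,:,::-1];cv2.imwrite("pics/w3.png",im)
E
```

```text
t 11.87 clamp [-0.075  -0.0311] z 0.1874 F [1.2 0.6] -0.0 open 0.004511015236756678
```

View pics/w3.png

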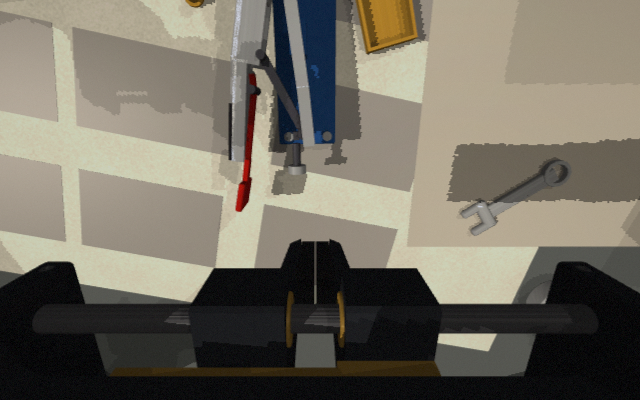

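The pliers are wide open again: handle end near (235,158), tab near (243,195). I'll check the bush from nearby.

Emit:
carry_out([
  {"rot":[0,0,0],"xyz":[0.04,0,-0.02],"grip":255},
  {"rot":[0,0,0],"xyz":[0.07,-0.03,-0.02],"grip":255},
  {"rot":[0,0,0],"xyz":[0.09,-0.06,-0.02],"grip":255},
  {"rot":[0,0,0],"xyz":[0.09,-0.07,-0.02],"grip":255},
  {"rot":[0,0,0],"xyz":[0.09,-0.07,-0.02],"grip":255},
  {"rot":[0,0,0],"xyz":[0.09,-0.07,-0.02],"grip":255},
  {"rot":[0,0,0],"xyz":[0.09,-0.07,-0.02],"grip":255},
])

```text
clock: 12.5
tool_pos: [0.5711, -0.0048, 0.201]
eef_rot: [0.992, 0.124, -0.001, 0.001]
contact_force: [0.1, -1.4, -0.2]
opening: 0.004
finger_force: 0.0
```

```bash
python3 - <<'E'
from h import *
import cv2
st()
im=r.snapshot("wrist")[:,:,::-1]
cv2.imwrite("pics/w4.png",cv2.resize(im[0:200,220:480],(780,600),interpolation=cv2.INTER_CUBIC))
E
```

```text
t 12.5 clamp [0.01   0.0378] z 0.201 F [-0.3 -1.4] -0.2 open 0.004268086872025294
```

View pics/w4.png

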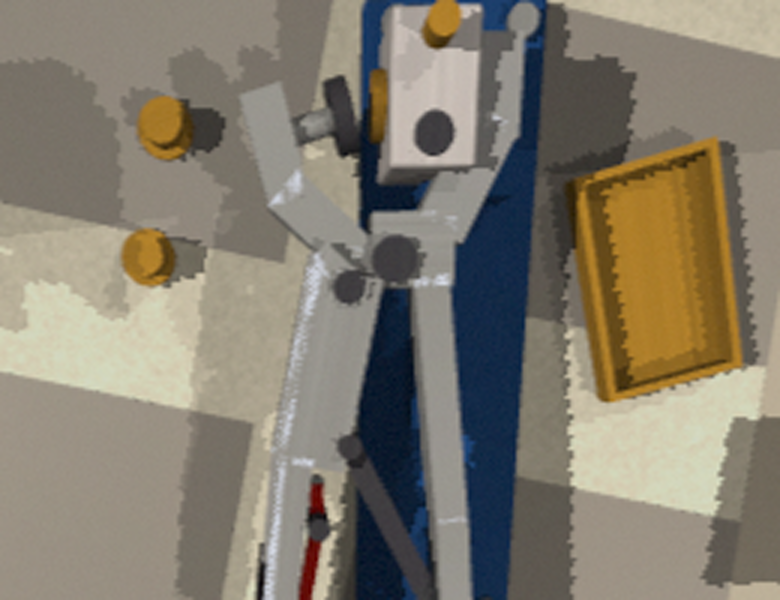

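The flange at (378,105) sits flush on the block with no gap, and the jaws are wide open with the pad clear at (342,115). The spare bushes and the cover haven't moved, so I'm handing in.

```bash
python3 -c "
from plant import r
print(r.finish_job())"
```

```text
the job is handed in; nothing more can be done
None
```

The job is handed in at about 12.5 s: the bush looks home with no gap under its flange, the lock was set at about 24 N and held by itself, and the pliers were opened wide again with the red lever, with nothing around them seen to have moved.

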